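# Close the patch press: seat the upper tray and throw the toggle clamp

## Robot

A 6-joint arm with a two-finger parallel gripper is mounted at the origin on the work surface. World frame = base frame: x ahead of the robot, y to its left, z up, the work surface at z = 0. Lengths are in m, angles in degrees, forces in N, time in s.
With the tool pointing down it reaches from about 0.275 to 0.875 m from the base axis. Payload 12.5 kg.
Tool frame: the origin (TCP) lies at the very end of the fingers, on their centre line; the grasp point (between the pads) lies 19 mm behind it; z points along the fingers, x is the direction in which the jaws open and shut, and the axes are right-handed (so a half turn about z gives the same grasp; the last joint's range is limited). The gripper opens to 85 mm and grips with 20 to 120 N. Pads are 22 mm wide; open, the fingers measure 114 mm over their backs; the gripper's body (76 mm by 85 mm) begins 54 mm behind the grasp point. The pads swing forward as they close: fully open they stand 13 mm farther back than shut.
Start: joints at [-78.53, 20.094, 94.641, -0, 65.266, -4.847], TCP at [0.155, -0.528, 0.231] pointing down, gripper open.
Joint ranges: [-157.81, 157.81], [-45, 120.19], [0.68, 151.7], [-89.99, 269.99], [4.06, 180], [-164.3, 164.3]. Speed limits (degrees/s): [127.2, 127.2, 159.86, 180, 180, 180].

## Interface

Orientations are given as [roll, pitch, yaw] about the fixed x, y, z axes, in that order (R = Rz(yaw) Ry(pitch) Rx(roll)).
In Python, from plant import arm gives the robot as it stands.
- The arm moves only by the shell command python3 -m crank 'ROWS' [FORCE]. ROWS is JSON, a list of rows, each an object with "claw": the finger opening in m, from 0 to 0.0854; "delta_pos": the shift along the tool's x, y, z in m, a list of three; "angular": the turn, a rotation vector about the tool's x, y, z in degrees, a list of three. A call has 1 to 12 rows; each row is the pose to reach, as a shift and turn from the pose measured when the call began, along the tool's axes at that moment; what a row does not reach only later rows make up. A row lasts 1/8 s, in which the tool goes at most 62.5 mm and 10.7 degrees, less where a joint would pass 70% of its speed; a pose out of reach is approached as far as the arm can. A call with a gripper value outside its range is refused whole. The fingers move at their own pace and stop on an object; FORCE is the grip in N (left out, the last holds). Time passes only in rows, so rows that repeat a pose let the fingers close. It gives the time, the measured TCP pose, the force and the opening at its end, in the units of the state.
- arm.state(): the state, without advancing time (a new reading comes with each control period).
- arm.grab_frame(name): name is "scene" or "top" or "wrist"; returns (picture, depth): 420x560x3 uint8, blue, green, red; 420x560 float32, m along the optical axis (not along the pixel's ray), 0 where there is no reading.
- arm.camera_params(name): a dict with "K" (3x3 intrinsics, pixels), "cam_to_world" (4x4, takes a point from camera to world coordinates); the wrist camera has in their place "tool_from_camera" (4x4, takes a point from camera to tool coordinates, whose origin is the TCP and whose axes are the tool frame's). Camera axes: x right, y up, looking along -z (the intrinsics and any distortion apply to the point x, -y, -z); pixel columns grow to the right and rows downward; lengths in m; the calibration is good to about 2 mm. The wrist camera is an equidistant fisheye: a pixel r from the principal point sees the ray r / f radians off the axis. A picture is of the moment at which its call begins: read the wrist's pose just before it. camera_params takes no time and is no camera call.
- arm.finish_job(): hands the job in, once; it reports no verdict.
The state is a dict: "t": time; "joints": joint angles; "dq": joint speeds; "effort": joint torques, N m; "position": TCP position; "eef_rot": TCP orientation; "wrist_force": force on the tool from outside, world axes, zero at the start; "wrist_torque": the same for the moment, N m; "width": finger opening in m.
Only numpy, scipy, OpenCV 4.12 (cv2) and the standard library are available. Lean on these libraries where they do the work, as an engineer would, in place of code of your own. Each camera call takes 0.05 s, during which the arm holds its last target. There are 200 camera calls.

## Task

Close the patch press on the plywood board: pick up the upper press tray by its walnut handle and lower it onto the lower tray, easing it along by feel and without forcing it until all four corner lugs drop fully home in the sockets and it sits flat, and let go of it. Then push the red lever of the toggle clamp right over so that the rubber foot comes down and holds the tray. Leave the violin top, the chinrest and the scraper where they lie.

Things in the scene. Friction and masses are not known exactly. Their poses are not given: they have to be found in the camera images.
- jig: Fixed plywood base board of the press, 170 x 380 x 18 mm, flat on the bench. Origin: centre of its underside. x across it, y along it towards the toggle clamp, z up. It carries the maple lower tray on its -y half (130 x 190 mm, 28 mm high, long side along y) and the clamp on its +y half. Offsets given in the other entries are in this frame unless said otherwise.
- bed (a point): Fixed point of the jig at (0, -60, 46) mm: where the centre of the lower tray's rim (its top plane) would be if the tray were pushed to the clamp end of its mounting slots. It is screwed down short of that: its true centre is 4 to 36 mm from this point towards -y (true in x, square with the jig). How far differs each time, is not measured, and must be felt for. The tray does not move.
- socket_end (a point): Where the mouth of the lower tray's +x, +y socket would be if the tray were at the end of its slots; the real one is the same 4 to 36 mm further to -y. Sockets: square, 14.2 mm wide, 18 mm deep, at 48 mm (x) and 70 mm (y) from the tray's centre, each in the middle of a flat corner block 34 mm (x) by 50 mm (y), flush with the rim. Walls 7 mm; a spruce patch lies in the middle, below the rim.
- tray_handle (a point): Centre of the walnut grip bar of the loose upper tray, to be grasped. z up, y along the bar and the tray's long side, x across. Bar 18 mm wide (x), 70 mm long (y), 22 mm high, on two posts at its ends (42 mm clear between them). The tray's floor (upper face) is 39 mm below this point, its flat underside 47 mm, the tips of its lugs 61 mm.
- tray_lug (a point): Tip of the +x, +y lug of the upper tray (axes as tray_handle). Four square lugs, 12 mm wide, stand 14 mm down from the underside 48 mm (x) and 70 mm (y) from the middle; edges rounded to 1 mm; 1.1 mm play per side in a socket. Tips on top of the socket blocks: handle 61 mm above the rim. Fully home, underside on the rim: 47 mm above it. Either way round fits.
- upper_tray: The upper tray: maple, 130 x 190 mm, about 0.4 kg, floor 8 mm thick with a rim 10 mm high and 7 mm thick; a cork pad 60 x 70 x 8 mm under its middle. Origin: middle of the plane of the lug tips, on which it stands on the bench at the start. Axes as tray_handle. It must not be forced: more than 40 N between the two trays bruises the wood.
- lever_pivot (a point): Hinge axis of the red lever, fixed on the jig at (0, 110, 35) mm. The axis runs along jig x: the lever swings in the jig's y-z plane. Axes as the jig.
- lever_grip (a point): Middle of the red lever's thickness 100 mm from its pivot. Grip 22 mm wide (jig x), 15 mm thick, from 40 to 130 mm from the pivot. Open it stands nearly upright, 76 degrees up from jig +y; closed it points along +y, 5 degrees above level. Push it on the side facing the trays, over and down; 3 N moves it here, a few N more near the end.
- lever (a joint): Angle of the red lever in rad: 0 = open (as at the start), 1.24 = fully over against its stop, past dead centre. It drives the clamp arm. Friction keeps it where it is left.
- foot: Sprung rubber-tipped spindle (16 mm in diameter) at the end of the 107 mm clamp arm, rubber face 35.5 mm from this origin along -z. Open, the arm stands nearly upright over its pivot at (0, 90, 84) mm of the jig. Closed, the foot presses with about 8 N on the floor of the seated upper tray at (0, -17) mm, between handle and rim.
- violin_top: Loose cracked spruce violin top, 356 x 208 mm, 15 mm high, flat on the bench beyond the press; origin at the centre of its underside, x along its length. A bystander.
- chinrest_mid (a point): Centre of the loose walnut chinrest, about 120 x 88 mm, 28 mm high. A bystander.
- scraper: Loose steel cabinet scraper, 62 x 150 x 2 mm, lying flat; origin at the centre of its underside. A bystander.
Not all that is in view belongs to the job. Of the things that look like the upper_tray, the largest one is meant.

How it is judged:
By the outcome, as a careful person would: the job done as asked, in the order asked, and still so for the second after the job is handed in, with the robot touching nothing.
It also fails if it takes over 64 s, if anything falls off the work surface, if the arm or the gripper's body presses on something with over 40 N, if the wrist force passes 120 N, or if a joint passes its speed limit or range.

## Working session

There is one attempt and no reset: what is moved stays moved. The work goes in short steps, Python scripts to look and compute and a shell command to move; the robot and the scene stay as the last step left them, time stands still between calls to the robot, and variables do not carry over. Pictures are saved under pics/ and viewed, about 8 in all and at most 12, crops included, and the job is handed in when it is done.

```bash
mkdir -p pics; ls; python3 - <<'E'
from plant import arm
import cv2,numpy as np
print(arm.state())
for n in("scene","top"):
    p,d=arm.grab_frame(n); cv2.imwrite(f"pics/{n}0.png",p); np.save(f"{n}0.npy",d)
    print(n,arm.camera_params(n))
E
```

```text
pics
{'t': 0.0, 'joints': array([-7.85284841e+01,  2.01241533e+01,  9.46770393e+01, -9.44799492e-04,
        6.52651484e+01, -4.84703184e+00]), 'dq': array([ 0.03003075,  0.02541142,  0.00484008, -0.00071435, -0.01152272,
        0.05186019]), 'effort': array([ 1.40674234e-03, -5.06088209e+01, -2.91402197e+01,  7.47989361e-06,
        4.47465805e-03, -1.13961082e-05]), 'position': array([ 0.15449425, -0.52751204,  0.23075959]), 'eef_rot': array([-1.79995249e+02,  6.61762723e-02, -7.36810537e+01]), 'wrist_force': array([ 0.16483529,  0.45855297, -0.19700535]), 'wrist_torque': array([ 0.03286735, -0.07210556,  0.00239   ]), 'width': 0.08541695301171479}
scene {'K': array([[472.18662946,   0.        , 279.29637487],
       [  0.        , 472.18662946, 215.55016927],
       [  0.        ,   0.        ,   1.        ]]), 'cam_to_world': array([[ 0.19481588, -0.52010878,  0.83158501,  1.63602412],
       [ 0.9808381 ,  0.10171059, -0.16616733, -0.18384987],
       [ 0.00184409,  0.8480223 ,  0.52995734,  0.83170572],
       [ 0.        ,  0.        ,  0.        ,  1.        ]])}
top {'K': array([[488.06263274,   0.        , 280.15271319],
       [  0.        , 488.06263274, 204.4273025 ],
       [  0.        ,   0.        ,   1.        ]]), 'cam_to_world': array([[-9.46529304e-04,  9.82451589e-01, -1.86515360e-01,
         2.78740230e-01],
       [-9.99992980e-01, -1.60612604e-03, -3.38534272e-03,
         3.34068166e-02],
       [-3.62550251e-03,  1.86510846e-01,  9.82446212e-01,
         1.64280533e+00],
       [ 0.00000000e+00,  0.00000000e+00,  0.00000000e+00,
         1.00000000e+00]])}
```

View pics/top0.png

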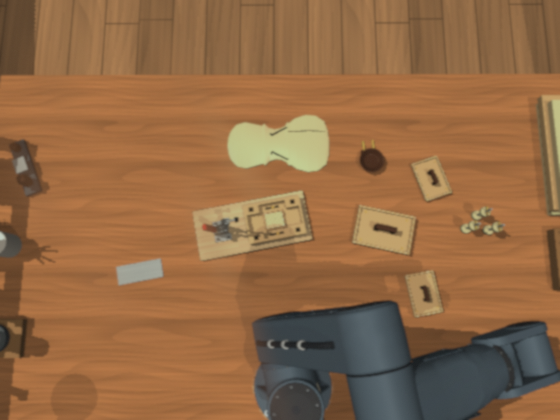

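View pics/scene0.png

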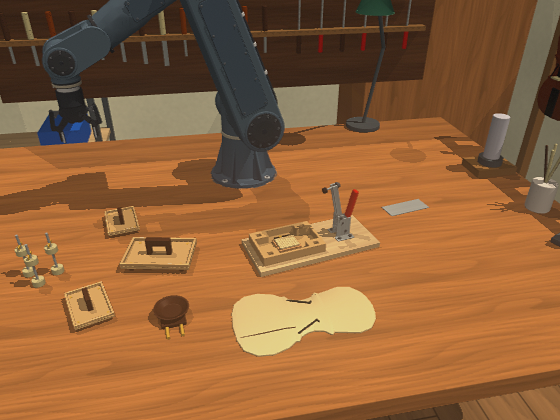

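The top view shows the jig around (252,225) with its clamp to the left, the large tray at (385,230), and two smaller decoys at (432,178) and (424,294). I'll enlarge it to read the corners.

```bash
python3 - <<'E'
import cv2
p=cv2.imread("pics/top0.png")
a=cv2.resize(p[180:270,185:320],None,fx=5.9,fy=5.9,interpolation=cv2.INTER_CUBIC)
cv2.imwrite("pics/c1.png",a)
b=cv2.resize(p[195:265,340:430],None,fx=8,fy=8,interpolation=cv2.INTER_CUBIC)
cv2.imwrite("pics/c2.png",b)
E
```

```text
(no output)
```

View pics/c1.png

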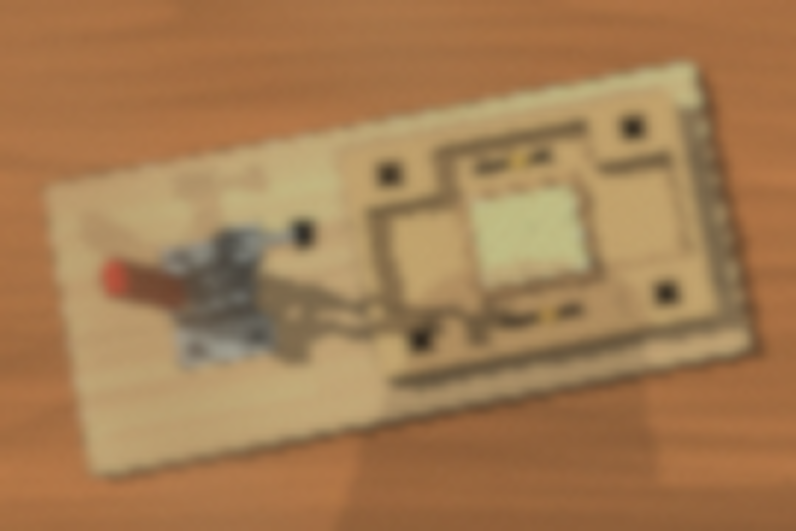

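View pics/c2.png

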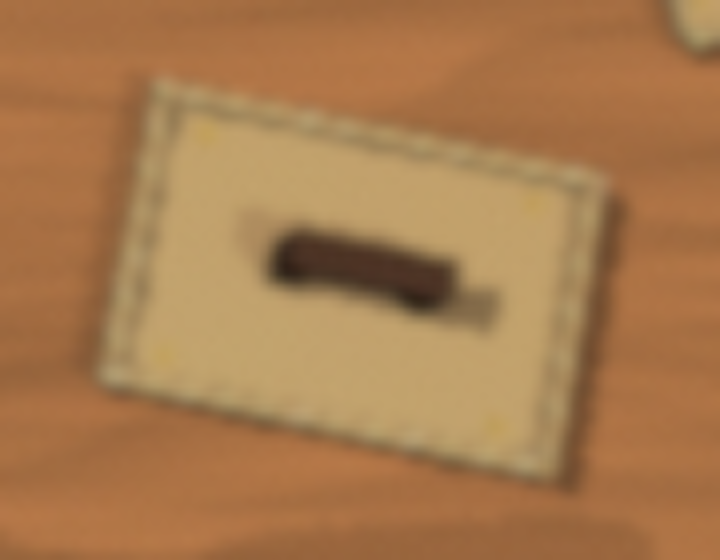

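Crop c1 shows the jig corners at about (47,187), (697,65), (752,350) and (97,472), with sockets at (390,174), (632,127), (667,292) and (422,340). Crop c2 shows the tray rim corners at (153,82), (605,178), (563,478) and (103,378), with the handle at about (368,265).

```bash
cat > h.py <<'E'
import numpy as np
from plant import arm
def ray(name,px,z):
    c=arm.camera_params(name);K,T=c["K"],c["cam_to_world"]
    px=np.atleast_2d(np.array(px,float)); 
    d=np.c_[(px[:,0]-K[0,2])/K[0,0],-(px[:,1]-K[1,2])/K[1,1],-np.ones(len(px))]@T[:3,:3].T
    o=T[:3,3]; return o+d*((z-o[2])/d[:,2])[:,None]
def fit(model,pts):  # 2D rigid, returns yaw deg, t, residual
    m=np.array(model,float);p=pts[:,:2];mc,pc=m.mean(0),p.mean(0)
    a=(m-mc).T@(p-pc);th=np.arctan2(a[0,1]-a[1,0],a[0,0]+a[1,1])
    R=np.array([[np.cos(th),-np.sin(th)],[np.sin(th),np.cos(th)]]);t=pc-R@mc
    return np.degrees(th),t,p-(m@R.T+t)
E
python3 - <<'E'
from h import *
np.set_printoptions(precision=4,suppress=True)
f=lambda q,s,o:(np.array(q)+.5)/s-.5+np.array(o)
# jig: -y end is right in image => world -y. image right = -world y. up=+x world
c1=lambda q:f(q,5.9,(185,180)); c2=lambda q:f(q,8,(340,195))
J=fit([(.085,.19),(.085,-.19),(-.085,-.19),(-.085,.19)],ray("top",c1([(47,187),(697,65),(752,350),(97,472)]),.018))
print("jig",J)
S=ray("top",c1([(390,174),(632,127),(667,292),(422,340)]),.046)
s=fit([(.048,.07),(.048,-.07),(-.048,-.07),(-.048,.07)],S);print("sockets",s)
th=np.radians(J[0]);R=np.array([[np.cos(th),-np.sin(th)],[np.sin(th),np.cos(th)]])
print("tray centre in jig",R.T@(s[1]-J[1]))
print("upper",fit([(.065,.095),(.065,-.095),(-.065,-.095),(-.065,.095)],ray("top",c2([(153,82),(605,178),(563,478),(103,378)]),.032)))
print("handle",ray("top",c2([(367,262)]),.072), ray("top",c2([(200,132),(535,203),(497,425),(160,355)]),.022))
E
```

```text
jig (np.float64(10.669010204553604), array([0.5175, 0.1329]), array([[-0.0018, -0.0001],
       [-0.0012,  0.0001],
       [ 0.0005,  0.002 ],
       [ 0.0025, -0.0021]]))
sockets (np.float64(11.182041610197837), array([0.5327, 0.0592]), array([[ 0.0001, -0.0003],
       [-0.0003,  0.0006],
       [-0.0001,  0.0001],
       [ 0.0003, -0.0005]]))
tray centre in jig [ 0.0012 -0.0753]
upper (np.float64(-11.963806640694978), array([ 0.4999, -0.3062]), array([[-0.0003,  0.0021],
       [-0.002 ,  0.0007],
       [ 0.0001, -0.0025],
       [ 0.0023, -0.0003]]))
handle [[ 0.5008 -0.3027  0.072 ]] [[ 0.5632 -0.2454  0.022 ]
 [ 0.5328 -0.3849  0.022 ]
 [ 0.4395 -0.3645  0.022 ]
 [ 0.4689 -0.2256  0.022 ]]
```

```bash
cat >> h.py <<'E'
from scipy.spatial.transform import Rotation as Ro
def rot(e): return Ro.from_euler("xyz",e,degrees=True)
def delta(pos,yaw):
    s=arm.state();R=rot(s["eef_rot"]);G=rot([180,0,yaw])
    print("t",s["t"],"pos",np.round(s["position"],4),"rpy",np.round(s["eef_rot"],2),"F",np.round(s["wrist_force"],1),"w",round(s["width"],4))
    print("delta",np.round(R.inv().apply(np.array(pos)-s["position"]),4),"ang",np.round((R.inv()*G).as_rotvec(degrees=True),2))
E
python3 -c "
from h import *
delta([.5,-.3045,.19],-12)"
```

```text
t 0.1 pos [ 0.1545 -0.5275  0.2308] rpy [-1.7999e+02  6.0000e-02 -7.3680e+01] F [-0.6 -1.  -0.1] w 0.0853
delta [-0.1169 -0.3942  0.041 ] ang [-4.000e-02  5.000e-02 -6.168e+01]
```

```bash
python3 -m crank '[{"claw":0.085,"delta_pos":[-0.017,-0.056,0.006],"angular":[0,0,-9]},{"claw":0.085,"delta_pos":[-0.034,-0.113,0.012],"angular":[0,0,-18]},{"claw":0.085,"delta_pos":[-0.05,-0.169,0.018],"angular":[0,0,-27]},{"claw":0.085,"delta_pos":[-0.067,-0.226,0.024],"angular":[0,0,-36]},{"claw":0.085,"delta_pos":[-0.084,-0.282,0.03],"angular":[0,0,-45]},{"claw":0.085,"delta_pos":[-0.1,-0.339,0.036],"angular":[0,0,-54]},{"claw":0.085,"delta_pos":[-0.117,-0.394,0.041],"angular":[0,0,-61.7]},{"claw":0.085,"delta_pos":[-0.117,-0.394,0.041],"angular":[0,0,-61.7]},{"claw":0.085,"delta_pos":[-0.117,-0.394,0.041],"angular":[0,0,-61.7]}]' 30
python3 - <<'E'
from h import *
import cv2
print(arm.camera_params("wrist"))
delta([.5,-.3045,.044],-12)
p,d=arm.grab_frame("wrist"); cv2.imwrite("pics/w1.png",p); np.save("w1.npy",d)
E
```

```text
t: 1.23
position: [0.4993, -0.3045, 0.1896]
eef_rot: [-179.9, 0.1, -12.0]
wrist_force: [0.4, -0.0, 0.4]
width: 0.0849
{'K': array([[325.1922621 ,   0.        , 277.93830793],
       [  0.        , 325.1922621 , 212.77961215],
       [  0.        ,   0.        ,   1.        ]]), 'tool_from_camera': array([[ 9.99999080e-01, -1.34148545e-03,  2.00359835e-04,
         5.45798766e-04],
       [-1.23540044e-03, -9.61803504e-01, -2.73738003e-01,
        -6.95116216e-02],
       [ 5.59922339e-04,  2.73737503e-01, -9.61804276e-01,
        -1.42473002e-01],
       [ 0.00000000e+00,  0.00000000e+00,  0.00000000e+00,
         1.00000000e+00]])}
t 1.225 pos [ 0.4993 -0.3045  0.1896] rpy [-1.7994e+02  7.0000e-02 -1.2010e+01] F [ 0.4 -0.   0.4] w 0.0849
delta [ 0.0009 -0.      0.1456] ang [-0.06  0.07 -0.01]
```

View pics/w1.png

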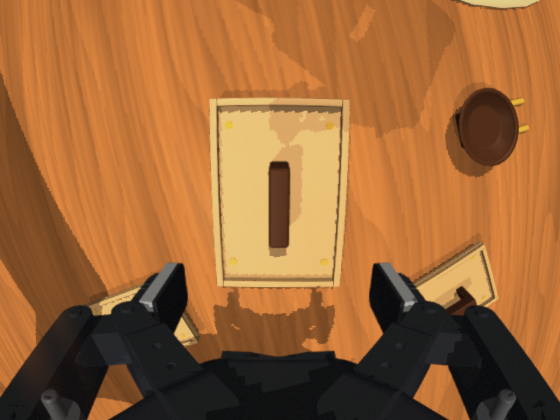

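The wrist view shows the tray centred, rim corners at (210,100), (349,100), (340,287) and (219,287), and the bar from (280,163) to (279,247).

```bash
cat >> h.py <<'E'
def wray(px,z,pose):
    c=arm.camera_params("wrist");K,T=c["K"],c["tool_from_camera"]
    px=np.atleast_2d(np.array(px,float));u=np.c_[px[:,0]-K[0,2],px[:,1]-K[1,2]]/K[0,0]
    r=np.linalg.norm(u,axis=1);k=np.sin(r)/np.maximum(r,1e-9)
    d=np.c_[u[:,0]*k,-u[:,1]*k,-np.cos(r)]@T[:3,:3].T
    R=rot(pose[1]);o=R.apply(T[:3,3])+pose[0];d=R.apply(d)
    return o+d*((z-o[2])/d[:,2])[:,None]
E
python3 - <<'E'
from h import *
np.set_printoptions(precision=4,suppress=True)
s=arm.state();P=(s["position"],s["eef_rot"])
print(fit([(-.065,.095),(.065,.095),(.065,-.095),(-.065,-.095)],wray([(210,99.5),(349,99.5),(340,287),(219,287)],.032,P)))
print(fit([(-.009,.035),(.009,.035),(.009,-.035),(-.009,-.035)],wray([(270.5,162),(289.5,162),(288,247.5),(269.5,247.5)],.072,P)))
E
```

```text
(np.float64(-11.940607159598617), array([ 0.5003, -0.3078]), array([[ 0.001 , -0.0001],
       [-0.001 ,  0.0003],
       [-0.0009,  0.    ],
       [ 0.0009, -0.0002]]))
(np.float64(-12.700026564445123), array([ 0.5008, -0.3042]), array([[ 0.0017,  0.0013],
       [-0.0009,  0.0021],
       [-0.0014, -0.0014],
       [ 0.0006, -0.002 ]]))
```

```bash
python3 -c "
from h import *
delta([.5003,-.307,.043],-12.1)
d=np.load('w1.npy');print(d[200,280],d[205,240],d[205,400])"
```

```text
t 1.275 pos [ 0.499  -0.305   0.1898] rpy [-1.7995e+02  6.0000e-02 -1.2070e+01] F [-0.1  0.3  0.4] w 0.0852
delta [0.0018 0.0018 0.1468] ang [-0.05  0.06  0.03]
0.2668248 0.32045686 0.343086
```

```bash
python3 -m crank '[{"claw":0.085,"delta_pos":[0.001,0.001,0.04],"angular":[0,0,0]},{"claw":0.085,"delta_pos":[0.002,0.002,0.08],"angular":[0,0,0]},{"claw":0.085,"delta_pos":[0.002,0.002,0.115],"angular":[0,0,0]},{"claw":0.085,"delta_pos":[0.002,0.002,0.137],"angular":[0,0,0]},{"claw":0.085,"delta_pos":[0.002,0.002,0.147],"angular":[0,0,0]},{"claw":0.085,"delta_pos":[0.002,0.002,0.147],"angular":[0,0,0]}]' 40
python3 -m crank '[{"claw":0.02,"delta_pos":[0,0,0],"angular":[0,0,0]},{"claw":0.01,"delta_pos":[0,0,0],"angular":[0,0,0]},{"claw":0.0,"delta_pos":[0,0,0],"angular":[0,0,0]},{"claw":0.0,"delta_pos":[0,0,0],"angular":[0,0,0]},{"claw":0.0,"delta_pos":[0,0,0],"angular":[0,0,0]},{"claw":0.0,"delta_pos":[0,0,0],"angular":[0,0,0]}]' 60
```

```text
t: 2.02
position: [0.4999, -0.3078, 0.0429]
eef_rot: [-179.9, 0.1, -12.1]
wrist_force: [0.6, -0.6, 0.2]
width: 0.0853
t: 2.78
position: [0.5002, -0.3078, 0.0433]
eef_rot: [-179.9, 0.0, -12.1]
wrist_force: [-1.0, 1.9, 6.3]
width: 0.0174
```

```bash
python3 -m crank '[{"claw":0.0,"delta_pos":[0,0,-0.02],"angular":[0,0,0]},{"claw":0.0,"delta_pos":[0,0,-0.05],"angular":[0,0,0]},{"claw":0.0,"delta_pos":[0,0,-0.09],"angular":[0,0,0]},{"claw":0.0,"delta_pos":[0,0,-0.12],"angular":[0,0,0]},{"claw":0.0,"delta_pos":[0,0,-0.14],"angular":[0,0,0]},{"claw":0.0,"delta_pos":[0,0,-0.147],"angular":[0,0,0]},{"claw":0.0,"delta_pos":[0,0,-0.147],"angular":[0,0,0]}]'
python3 - <<'E'
from h import *
import cv2
p,d=arm.grab_frame("wrist"); cv2.imwrite("pics/w2.png",p); np.save("w2.npy",d)
delta([.5327,.0592,.19],11)
E
```

```text
t: 3.65
position: [0.5001, -0.3079, 0.1903]
eef_rot: [-179.9, 0.0, -12.1]
wrist_force: [0.0, -0.3, -4.7]
width: 0.0172
t 3.7 pos [ 0.4999 -0.3077  0.1897] rpy [-1.7992e+02  1.0000e-01 -1.2130e+01] F [-0.9 -0.1 -4.7] w 0.017
delta [-4.500e-02 -3.656e-01  2.000e-04] ang [ -0.1    0.08 -23.13]
```

View pics/w2.png

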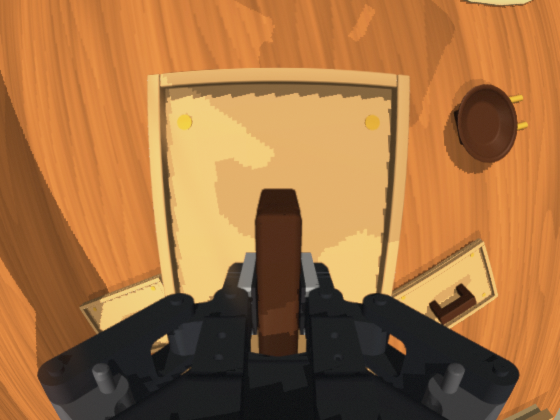

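The tray is held: far rim corners at (148,75) and (409,75), lug markers at (185,122) and (371,122).

```bash
python3 - <<'E'
from h import *
np.set_printoptions(precision=4,suppress=True)
s=arm.state();P=(s["position"],s["eef_rot"]);R=rot(s["eef_rot"])
f=lambda px,z:R.inv().apply(wray(px,z,P)-P[0])
print(P[0][2]);z0=P[0][2]+.018
print(f([(148.5,74.5),(409,74.5)],z0-.029)); print(f([(185,122),(371.5,122)],z0-.039)); print(f([(259,189),(298,189)],z0+.011))
d=np.load('w2.npy');print(d[122,215],d[195,279])
E
```

```text
0.18965123842660778
[[-0.0629 -0.096   0.0112]
 [ 0.0645 -0.0962  0.011 ]]
[[-0.047  -0.071   0.0212]
 [ 0.0481 -0.0712  0.021 ]]
[[-0.0062 -0.046  -0.0289]
 [ 0.0077 -0.046  -0.029 ]]
0.1571661 0.15102032
```

```bash
python3 -c "
from h import *
delta([.5741,-.1539,.19],11)"
```

```text
t 3.7 pos [ 0.4999 -0.3077  0.1897] rpy [-1.7992e+02  1.0000e-01 -1.2130e+01] F [-0.9 -0.1 -4.7] w 0.017
delta [ 0.0402 -0.166  -0.0002] ang [ -0.1    0.08 -23.13]
```

```bash
python3 -m crank '[{"claw":0.0,"delta_pos":[0.005,-0.02,0],"angular":[0,0,-3]},{"claw":0.0,"delta_pos":[0.013,-0.055,0],"angular":[0,0,-8]},{"claw":0.0,"delta_pos":[0.023,-0.095,0],"angular":[0,0,-13]},{"claw":0.0,"delta_pos":[0.033,-0.135,0],"angular":[0,0,-18]},{"claw":0.0,"delta_pos":[0.038,-0.158,0],"angular":[0,0,-22]},{"claw":0.0,"delta_pos":[0.04,-0.166,0],"angular":[-0.1,0.1,-23.1]},{"claw":0.0,"delta_pos":[0.04,-0.166,0],"angular":[-0.1,0.1,-23.1]},{"claw":0.0,"delta_pos":[0.04,-0.166,0],"angular":[-0.1,0.1,-23.1]}]'
python3 - <<'E'
from h import *
import cv2,pickle
s=arm.state();p,d=arm.grab_frame("wrist"); cv2.imwrite("pics/w3.png",p); pickle.dump((s["position"],s["eef_rot"]),open("w3.p","wb"))
E
python3 -m crank '[{"claw":0.0,"delta_pos":[0,-0.015,0],"angular":[0,0,0]},{"claw":0.0,"delta_pos":[0,-0.045,0],"angular":[0,0,0]},{"claw":0.0,"delta_pos":[0,-0.08,0],"angular":[0,0,0]},{"claw":0.0,"delta_pos":[0,-0.115,0],"angular":[0,0,0]},{"claw":0.0,"delta_pos":[0,-0.133,0],"angular":[0,0,0]},{"claw":0.0,"delta_pos":[0,-0.14,0],"angular":[0,0,0]},{"claw":0.0,"delta_pos":[0,-0.14,0],"angular":[0,0,0]}]'
python3 - <<'E'
from h import *
import cv2,pickle
s=arm.state();p,d=arm.grab_frame("wrist"); cv2.imwrite("pics/w4.png",p); pickle.dump((s["position"],s["eef_rot"]),open("w4.p","wb"))
a=cv2.imread("pics/w3.png")
q=np.vstack([a[0:100,150:410],p[0:100,150:410]])
cv2.imwrite("pics/c34.png",cv2.resize(q,None,fx=3,fy=3,interpolation=cv2.INTER_CUBIC))
E
```

```text
t: 4.7
position: [0.5735, -0.1544, 0.1896]
eef_rot: [180.0, 0.0, 10.9]
wrist_force: [0.2, -0.6, -4.3]
width: 0.017
t: 5.62
position: [0.5472, -0.0173, 0.1898]
eef_rot: [180.0, -0.0, 10.9]
wrist_force: [0.4, -0.2, -5.5]
width: 0.0167
```

View pics/c34.png

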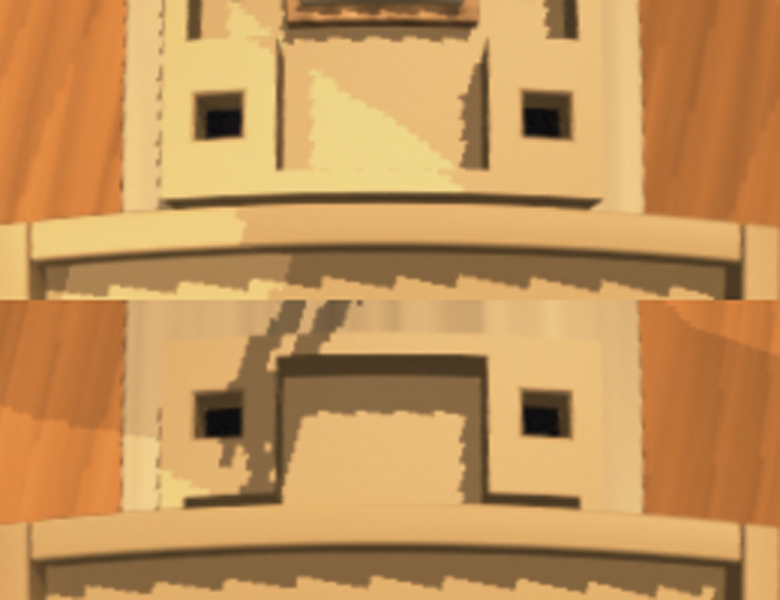

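The upper half (view w3) shows the -y sockets at (218,114) and (546,114). The lower half (view w4) shows the +y sockets at (218,414) and (546,414). The tool yaw is therefore already aligned.

```bash
python3 - <<'E'
from h import *
import pickle
np.set_printoptions(precision=4,suppress=True)
f=lambda q:(np.array(q)+.5)/3-.5+np.array((150,0))
P3,P4=[pickle.load(open(n,"rb")) for n in("w3.p","w4.p")]
print(P3,P4)
S=np.r_[wray(f([(218,114),(546.5,114)]),.046,P3),wray(f([(218,114),(546.5,114)]),.046,P4)]
r=fit([(-.048,-.07),(.048,-.07),(-.048,.07),(.048,.07)],S);print(r)
# held tray rim corners + in w4: (31,528),(742,532)
R=rot(P4[1]);print(R.inv().apply(wray(f([(31,225),(742,225)]),P4[0][2]+.018-.029,P4)-P4[0]))
C=np.array([*r[1],.105]); delta(C,r[0])
E
```

```text
(array([ 0.5735, -0.1544,  0.1896]), array([179.9981,   0.0103,  10.8924])) (array([ 0.5472, -0.0173,  0.1898]), array([179.9797,  -0.0109,  10.8877]))
(np.float64(10.845742954022244), array([0.5321, 0.0587]), array([[ 0.    ,  0.0002],
       [-0.0001,  0.0002],
       [ 0.0001, -0.0002],
       [ 0.    , -0.0001]]))
[[-0.0566 -0.095   0.011 ]
 [ 0.058  -0.0952  0.011 ]]
t 5.675 pos [ 0.5473 -0.0176  0.1897] rpy [179.98  -0.01  10.86] F [ 0.3 -0.2 -3.9] w 0.017
delta [-0.0006 -0.0779  0.0847] ang [ 0.02 -0.01  0.02]
```

```bash
python3 -m crank '[{"claw":0.0,"delta_pos":[0,-0.015,0],"angular":[0,0,0]},{"claw":0.0,"delta_pos":[-0.001,-0.045,0],"angular":[0,0,0]},{"claw":0.0,"delta_pos":[-0.001,-0.066,0.015],"angular":[0,0,0]},{"claw":0.0,"delta_pos":[-0.0012,-0.0768,0.04],"angular":[0,0,0]},{"claw":0.0,"delta_pos":[-0.0012,-0.0768,0.065],"angular":[0,0,0]},{"claw":0.0,"delta_pos":[-0.0012,-0.0768,0.082],"angular":[0,0,0]},{"claw":0.0,"delta_pos":[-0.0012,-0.0768,0.092],"angular":[0,0,0]},{"claw":0.0,"delta_pos":[-0.0012,-0.0768,0.094],"angular":[0,0,0]},{"claw":0.0,"delta_pos":[-0.0012,-0.0768,0.094],"angular":[0,0,0]}]'
python3 -c "
from h import *
delta([.5321-.0008,.0587-.0013,.09],10.87)"
```

```text
t: 6.8
position: [0.532, 0.0574, 0.0962]
eef_rot: [180.0, -0.1, 10.8]
wrist_force: [0.8, 0.8, -4.6]
width: 0.0169
t 6.8 pos [0.532  0.0574 0.0962] rpy [ 1.7997e+02 -5.0000e-02  1.0850e+01] F [ 0.8  0.8 -4.6] w 0.0169
delta [-0.0007 -0.0001  0.0062] ang [ 0.03 -0.05 -0.02]
```

```bash
python3 -m crank '[{"claw":0.0,"delta_pos":[-0.0003,0,0.002],"angular":[0,0,0]},{"claw":0.0,"delta_pos":[-0.0003,0,0.004],"angular":[0,0,0]},{"claw":0.0,"delta_pos":[-0.0003,0,0.0055],"angular":[0,0,0]}]'
python3 -m crank '[{"claw":0.0,"delta_pos":[0,0,0.001],"angular":[0,0,0]},{"claw":0.0,"delta_pos":[0,0,0.002],"angular":[0,0,0]}]'
```

```text
t: 7.18
position: [0.5318, 0.0574, 0.0907]
eef_rot: [180.0, -0.1, 10.8]
wrist_force: [-0.0, 0.6, -4.0]
width: 0.0167
t: 7.42
position: [0.5318, 0.0574, 0.0886]
eef_rot: [180.0, -0.1, 10.8]
wrist_force: [-0.5, 0.8, -5.3]
width: 0.0172
```

```bash
for i in 1 2; do python3 -m crank '[{"claw":0.0,"delta_pos":[0,0,0.001],"angular":[0,0,0]},{"claw":0.0,"delta_pos":[0,0,0.0015],"angular":[0,0,0]}]'; done
```

```text
t: 7.68
position: [0.5318, 0.0574, 0.087]
eef_rot: [180.0, -0.1, 10.8]
wrist_force: [-0.2, 0.4, -4.1]
width: 0.0169
t: 7.92
position: [0.5318, 0.0574, 0.0855]
eef_rot: [180.0, -0.1, 10.8]
wrist_force: [0.3, -0.6, -4.6]
width: 0.0175
```

```bash
for i in 1 2 3; do python3 -m crank '[{"claw":0.0,"delta_pos":[0,0,0.001],"angular":[0,0,0]},{"claw":0.0,"delta_pos":[0,0,0.002],"angular":[0,0,0]}]'; done
```

```text
t: 8.18
position: [0.5318, 0.0574, 0.0834]
eef_rot: [180.0, -0.1, 10.9]
wrist_force: [-0.2, -0.1, -4.3]
width: 0.0172
t: 8.43
position: [0.5318, 0.0574, 0.0813]
eef_rot: [180.0, -0.1, 10.8]
wrist_force: [0.5, -0.6, -4.4]
width: 0.0174
t: 8.68
position: [0.5318, 0.0574, 0.0793]
eef_rot: [180.0, -0.1, 10.8]
wrist_force: [0.4, -0.4, -3.7]
width: 0.0167
```

The lugs are going in with no contact force at all, so I'll keep easing it down.

```bash
for i in 1 2 3; do python3 -m crank '[{"claw":0.0,"delta_pos":[0,0,0.001],"angular":[0,0,0]},{"claw":0.0,"delta_pos":[0,0,0.0013],"angular":[0,0,0]}]'; done
```

```text
t: 8.93
position: [0.5317, 0.0574, 0.0779]
eef_rot: [180.0, -0.0, 10.8]
wrist_force: [0.1, -0.1, -4.6]
width: 0.0171
t: 9.18
position: [0.5317, 0.0574, 0.0765]
eef_rot: [180.0, -0.0, 10.8]
wrist_force: [0.6, 0.2, -4.6]
width: 0.0169
t: 9.43
position: [0.5318, 0.0574, 0.0755]
eef_rot: [180.0, -0.1, 10.8]
wrist_force: [-3.1, -0.4, 4.9]
width: 0.0172
```

```bash
python3 -m crank '[{"claw":0.0,"delta_pos":[0,0,0.0003],"angular":[0,0,0]},{"claw":0.0,"delta_pos":[0,0,0.0003],"angular":[0,0,0]}]'
python3 -m crank '[{"claw":0.03,"delta_pos":[0,0,0],"angular":[0,0,0]},{"claw":0.06,"delta_pos":[0,0,0],"angular":[0,0,0]},{"claw":0.06,"delta_pos":[0,0,0],"angular":[0,0,0]},{"claw":0.06,"delta_pos":[0,0,0],"angular":[0,0,0]}]'
python3 -m crank '[{"claw":0.06,"delta_pos":[0,0,-0.03],"angular":[0,0,0]},{"claw":0.06,"delta_pos":[0,0.01,-0.08],"angular":[0,0,0]},{"claw":0.03,"delta_pos":[0,0.03,-0.12],"angular":[0,0,0]},{"claw":0.0,"delta_pos":[0,0.05,-0.13],"angular":[0,0,0]},{"claw":0.0,"delta_pos":[0,0.05,-0.13],"angular":[0,0,0]},{"claw":0.0,"delta_pos":[0,0.05,-0.13],"angular":[0,0,0]}]'
python3 - <<'E'
from h import *
import cv2
s=arm.state();P=(s["position"],s["eef_rot"])
p,d=arm.grab_frame("wrist"); cv2.imwrite("pics/w5.png",p); np.save("w5.npy",d)
a,b=arm.grab_frame("scene"); a=a[170:310,230:400]
cv2.imwrite("pics/c5.png",np.hstack([p,cv2.resize(a,(510,420),interpolation=cv2.INTER_CUBIC)])[:, :1070]);
q=np.hstack([cv2.resize(p,(400,300)),cv2.resize(a,(400,300),interpolation=cv2.INTER_CUBIC)]);cv2.imwrite("pics/c5.png",q)
print(P)
E
```

```text
t: 9.68
position: [0.5318, 0.0574, 0.0755]
eef_rot: [180.0, -0.1, 10.8]
wrist_force: [-3.4, -1.2, 5.6]
width: 0.0168
t: 10.18
position: [0.5318, 0.0574, 0.0755]
eef_rot: [180.0, -0.1, 10.8]
wrist_force: [-0.5, -0.3, -0.5]
width: 0.06
t: 10.92
position: [0.5404, 0.0086, 0.2042]
eef_rot: [-180.0, 0.1, 10.8]
wrist_force: [0.2, 0.9, -0.2]
width: 0.0003
(array([0.54041881, 0.00855559, 0.20416594]), array([-1.79987684e+02,  6.09411784e-02,  1.08317727e+01]))
```

View pics/c5.png

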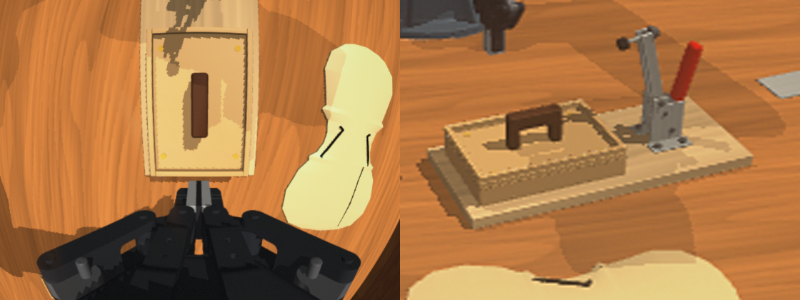

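The tray looks flat and flush, with its rim walls meeting all round. The clamp arm and red lever stand upright, so next I'll measure the gap between them using the scene depth.

```bash
cat >> h.py <<'E'
YAW=10.87;C0=np.array([.5321,.0587]);OFF=.0750
def jR(): return Ro.from_euler("z",YAW,degrees=True)
def jorg(): return np.r_[C0,0]+jR().apply([0,OFF,0])
def cloud(name):
    p,d=arm.grab_frame(name);c=arm.camera_params(name);K,T=c["K"],c["cam_to_world"]
    v,u=np.mgrid[0:420,0:560];X=np.stack([(u-K[0,2])/K[0,0]*d,-(v-K[1,2])/K[1,1]*d,-d],-1)@T[:3,:3].T+T[:3,3]
    return p,jR().inv().apply((X.reshape(-1,3)-jorg()))*1000,p.reshape(-1,3).astype(int),d.ravel()>0
E
python3 - <<'E'
from h import *
np.set_printoptions(precision=0,suppress=True,linewidth=150)
for n in("scene","top"):
    p,X,c,ok=cloud(n)
    red=(c[:,2]>130)&(c[:,1]<70)&(c[:,0]<70)
    box=ok&(abs(X[:,0])<60)&(X[:,1]>0)&(X[:,1]<200)
    print(n)
    for z in range(20,205,12):
        b=box&(X[:,2]>=z)&(X[:,2]<z+12)&(abs(X[:,0])<45)
        r=b&red;g=b&~red
        f=lambda m:[np.round(np.percentile(X[m,k],q)) for k in(0,1) for q in(0,50,100)] if m.sum()>2 else None
        print(z,"red",r.sum(),f(r),"other",g.sum(),f(g))
    t=ok&(abs(X[:,0])<70)&(abs(X[:,1]+75)<100)
    print("tray floor z",[np.round(np.median(X[t&(abs(X[:,0]-a)<12)&(abs(X[:,1]+75-b)<15),2]),1) for a in(-40,40) for b in(-60,60)])
E
```

```text
scene
20 red 0 None other 352 [np.float64(-45.0), np.float64(15.0), np.float64(45.0), np.float64(34.0), np.float64(102.0), np.float64(188.0)]
32 red 0 None other 54 [np.float64(-15.0), np.float64(13.0), np.float64(17.0), np.float64(81.0), np.float64(100.0), np.float64(125.0)]
44 red 0 None other 108 [np.float64(-43.0), np.float64(9.0), np.float64(45.0), np.float64(0.0), np.float64(81.0), np.float64(128.0)]
56 red 0 None other 153 [np.float64(-43.0), np.float64(12.0), np.float64(44.0), np.float64(1.0), np.float64(17.0), np.float64(126.0)]
68 red 0 None other 70 [np.float64(-41.0), np.float64(12.0), np.float64(33.0), np.float64(11.0), np.float64(97.0), np.float64(126.0)]
80 red 10 [np.float64(5.0), np.float64(9.0), np.float64(13.0), np.float64(117.0), np.float64(122.0), np.float64(132.0)] other 63 [np.float64(-15.0), np.float64(9.0), np.float64(18.0), np.float64(78.0), np.float64(95.0), np.float64(127.0)]
92 red 15 [np.float64(5.0), np.float64(10.0), np.float64(12.0), np.float64(120.0), np.float64(124.0), np.float64(131.0)] other 39 [np.float64(-12.0), np.float64(6.0), np.float64(16.0)
[... 3408 characters left out ...]
oat64(-2.0), np.float64(8.0), np.float64(69.0), np.float64(139.0), np.float64(147.0)]
164 red 0 None other 7 [np.float64(-9.0), np.float64(-9.0), np.float64(4.0), np.float64(65.0), np.float64(78.0), np.float64(141.0)]
176 red 0 None other 23 [np.float64(-9.0), np.float64(-0.0), np.float64(7.0), np.float64(34.0), np.float64(50.0), np.float64(86.0)]
188 red 0 None other 55 [np.float64(-10.0), np.float64(-1.0), np.float64(10.0), np.float64(35.0), np.float64(68.0), np.float64(85.0)]
200 red 0 None other 3 [np.float64(2.0), np.float64(3.0), np.float64(5.0), np.float64(75.0), np.float64(75.0), np.float64(81.0)]
tray floor z [np.float64(493.8), np.float64(54.4), np.float64(495.1), np.float64(54.5)]
```

The tray floor is at z ≈ 54–56 mm, as expected when fully home (68 mm if not). The jig model matches the lever, and there is about a 40 mm gap between arm and lever. Next I'll move over the clamp.

```bash
cat >> h.py <<'E'
def jdelta(plist):  # list of (x,y,z mm in jig, tilt deg about tool x)
    s=arm.state();R=rot(s["eef_rot"])
    print("t",s["t"],"jig",np.round(jR().inv().apply(s["position"]-jorg())*1000,1),"rpy",np.round(s["eef_rot"],1),"F(jig)",np.round(jR().inv().apply(s["wrist_force"]),1))
    for x,y,z,a in plist:
        p=jorg()+jR().apply(np.array([x,y,z])/1000);G=rot([180,0,YAW])*Ro.from_euler("x",a,degrees=True)
        print([x,round(y,1),round(z,1),a],"->",np.round(R.inv().apply(p-s["position"]),4).tolist(),np.round((R.inv()*G).as_rotvec(degrees=True),1).tolist())
def push(phi,r=105,over=0):
    f=np.radians(phi);u=np.array([np.cos(f),np.sin(f)]);n=np.array([-u[1],u[0]]);m=np.array([.970,-.242])
    q=np.array([110,35])+r*u+(7.5-over)*n-11*m
    return (0,q[0],q[1],-14)
E
python3 -c "
from h import *
jdelta([(0,-80,260,-5),(0,105,260,-14),(0,113.6,200,-14),(0,113.6,142.3,-14)])"
```

```text
t 11.125 jig [  -0.9 -125.7  204.8] rpy [180.    0.   10.9] F(jig) [ 0.3  0.7 -0. ]
[0, -80, 260, -5] -> [0.0009, -0.0457, -0.0552] [-5.0, 0.0, 0.0]
[0, 105, 260, -14] -> [0.0009, -0.2307, -0.0553] [-14.0, 0.0, 0.0]
[0, 113.6, 200, -14] -> [0.001, -0.2393, 0.0047] [-14.0, 0.0, 0.0]
[0, 113.6, 142.3, -14] -> [0.001, -0.2393, 0.0624] [-14.0, 0.0, 0.0]
```

```bash
python3 -m crank '[{"claw":0.0,"delta_pos":[0.001,0,-0.03],"angular":[0,0,0]},{"claw":0.0,"delta_pos":[0.001,-0.02,-0.06],"angular":[-3,0,0]},{"claw":0.0,"delta_pos":[0.001,-0.07,-0.06],"angular":[-7,0,0]},{"claw":0.0,"delta_pos":[0.001,-0.12,-0.06],"angular":[-11,0,0]},{"claw":0.0,"delta_pos":[0.001,-0.17,-0.06],"angular":[-14,0,0]},{"claw":0.0,"delta_pos":[0.001,-0.22,-0.06],"angular":[-14,0,0]},{"claw":0.0,"delta_pos":[0.001,-0.239,-0.055],"angular":[-14,0,0]},{"claw":0.0,"delta_pos":[0.001,-0.239,-0.03],"angular":[-14,0,0]},{"claw":0.0,"delta_pos":[0.001,-0.239,0.003],"angular":[-14,0,0]},{"claw":0.0,"delta_pos":[0.001,-0.239,0.003],"angular":[-14,0,0]},{"claw":0.0,"delta_pos":[0.001,-0.239,0.003],"angular":[-14,0,0]}]'
python3 - <<'E'
from h import *
import cv2
jdelta([(0,113.6,142.3,-14)])
a,b=arm.grab_frame("scene");cv2.imwrite("pics/c6.png",cv2.resize(a[130:280,230:430],(800,600),interpolation=cv2.INTER_CUBIC))
E
```

```text
t: 12.5
position: [0.4972, 0.2435, 0.2027]
eef_rot: [166.0, -0.0, 10.9]
wrist_force: [-0.1, 0.0, 1.1]
width: -0.0001
t 12.5 jig [  0.5 113.1 202.7] rpy [166.   -0.   10.9] F(jig) [-0.1  0.1  1.1]
[0, 113.6, 142.3, -14] -> [-0.0006, -0.0151, 0.0585] [-0.0, -0.0, -0.0]
```

View pics/c6.png

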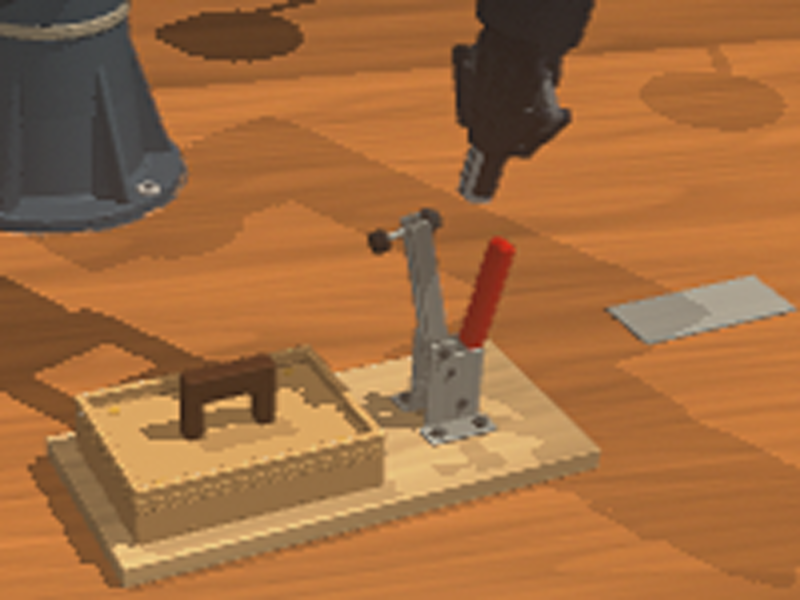

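The closed fingertips at (480,190) sit over the gap between the arm (425,230) and the red lever tip (500,240), so I'll descend.

```bash
python3 -m crank '[{"claw":0.0,"delta_pos":[-0.0005,-0.005,0.02],"angular":[0,0,0]},{"claw":0.0,"delta_pos":[-0.0005,-0.01,0.04],"angular":[0,0,0]},{"claw":0.0,"delta_pos":[-0.0005,-0.015,0.0585],"angular":[0,0,0]},{"claw":0.0,"delta_pos":[-0.0005,-0.015,0.0585],"angular":[0,0,0]}]'
python3 -c "
from h import *
jdelta([push(p) for p in range(76,0,-6)])"
```

```text
t: 13.05
position: [0.4965, 0.2437, 0.142]
eef_rot: [166.0, -0.0, 10.9]
wrist_force: [0.6, -0.4, -0.1]
width: -0.0003
t 13.05 jig [ -0.  113.4 142. ] rpy [166.   -0.   10.9] F(jig) [ 0.5 -0.5 -0.1]
[0, np.float64(117.5), np.float64(141.4), -14] -> [0.0, -0.0041, -0.0004] [0.0, -0.0, -0.0]
[0, np.float64(128.2), np.float64(138.9), -14] -> [0.0, -0.0151, -0.0006] [0.0, -0.0, -0.0]
[0, np.float64(138.6), np.float64(135.3), -14] -> [0.0, -0.0261, 0.0004] [0.0, -0.0, -0.0]
[0, np.float64(148.6), np.float64(130.7), -14] -> [0.0, -0.0369, 0.0025] [0.0, -0.0, -0.0]
[0, np.float64(158.1), np.float64(125.0), -14] -> [0.0, -0.0474, 0.0057] [0.0, -0.0, -0.0]
[0, np.float64(166.9), np.float64(118.4), -14] -> [0.0, -0.0576, 0.0099] [0.0, -0.0, -0.0]
[0, np.float64(174.9), np.float64(110.9), -14] -> [0.0, -0.0672, 0.0153] [0.0, -0.0, -0.0]
[0, np.float64(182.2), np.float64(102.6), -14] -> [0.0, -0.0763, 0.0216] [0.0, -0.0, -0.0]
[0, np.float64(188.5), np.float64(93.6), -14] -> [0.0, -0.0846, 0.0288] [0.0, -0.0, -0.0]
[0, np.float64(193.9), np.float64(83.9), -14] -> [0.0, -0.0921, 0.0368] [0.0, -0.0, -0.0]
[0, np.float64(198.2), np.float64(73.8), -14] -> [0.0, -0.0988, 0.0456] [0.0, -0.0, -0.0]
[0, np.float64(201.4), np.float64(63.3), -14] -> [-0.0, -0.1045, 0.0551] [0.0, -0.0, -0.0]
[0, np.float64(203.6), np.float64(52.5), -14] -> [-0.0, -0.1091, 0.065] [0.0, -0.0, -0.0]
```

```bash
python3 -m crank '[{"claw":0.0,"delta_pos":[0,-0.004,0],"angular":[0,0,0]},{"claw":0.0,"delta_pos":[0,-0.0095,0],"angular":[0,0,0]},{"claw":0.0,"delta_pos":[0,-0.015,-0.0005],"angular":[0,0,0]},{"claw":0.0,"delta_pos":[0,-0.0205,0],"angular":[0,0,0]},{"claw":0.0,"delta_pos":[0,-0.026,0.0005],"angular":[0,0,0]},{"claw":0.0,"delta_pos":[0,-0.0315,0.0015],"angular":[0,0,0]},{"claw":0.0,"delta_pos":[0,-0.037,0.0025],"angular":[0,0,0]},{"claw":0.0,"delta_pos":[0,-0.042,0.004],"angular":[0,0,0]},{"claw":0.0,"delta_pos":[0,-0.0475,0.0055],"angular":[0,0,0]},{"claw":0.0,"delta_pos":[0,-0.0525,0.008],"angular":[0,0,0]},{"claw":0.0,"delta_pos":[0,-0.0575,0.01],"angular":[0,0,0]}]'
python3 -c "
from h import *
jdelta([push(p) for p in (42,38,34,30,26,22,18,14,10,7,5,4,3)])"
```

```text
t: 14.42
position: [0.4864, 0.2964, 0.1181]
eef_rot: [166.0, 0.0, 10.8]
wrist_force: [0.3, -0.7, 0.4]
width: 0.0
t 14.425 jig [-1.000e-01  1.671e+02  1.181e+02] rpy [166.    0.   10.8] F(jig) [ 0.2 -0.7  0.4]
[0, np.float64(172.3), np.float64(113.5), -14] -> [0.0001, -0.0062, 0.0032] [0.0, 0.0, -0.0]
[0, np.float64(177.5), np.float64(108.2), -14] -> [0.0001, -0.0125, 0.007] [0.0, 0.0, -0.0]
[0, np.float64(182.2), np.float64(102.6), -14] -> [0.0001, -0.0184, 0.0114] [0.0, 0.0, -0.0]
[0, np.float64(186.5), np.float64(96.7), -14] -> [0.0001, -0.024, 0.0161] [0.0, 0.0, -0.0]
[0, np.float64(190.4), np.float64(90.4), -14] -> [0.0001, -0.0293, 0.0212] [0.0, 0.0, -0.0]
[0, np.float64(193.9), np.float64(83.9), -14] -> [0.0001, -0.0343, 0.0266] [0.0, 0.0, -0.0]
[0, np.float64(196.9), np.float64(77.2), -14] -> [0.0001, -0.0388, 0.0324] [0.0, 0.0, -0.0]
[0, np.float64(199.4), np.float64(70.3), -14] -> [0.0001, -0.0429, 0.0385] [0.0, 0.0, -0.0]
[0, np.float64(201.4), np.float64(63.3), -14] -> [0.0001, -0.0466, 0.0448] [0.0, 0.0, -0.0]
[0, np.float64(202.6), np.float64(57.9), -14] -> [0.0001, -0.0491, 0.0498] [0.0, 0.0, -0.0]
[0, np.float64(203.3), np.float64(54.3), -14] -> [0.0001, -0.0506, 0.0531] [0.0, 0.0, -0.0]
[0, np.float64(203.6), np.float64(52.5), -14] -> [0.0001, -0.0513, 0.0548] [0.0, 0.0, -0.0]
[0, np.float64(203.8), np.float64(50.6), -14] -> [0.0001, -0.052, 0.0565] [0.0, 0.0, -0.0]
```

```bash
cat >> h.py <<'E'
def lever():
    p,X,c,ok=cloud("scene")
    m=ok&(c[:,2]>110)&(c[:,1]<60)&(c[:,0]<60)&(c[:,2]>2.2*c[:,1])&(abs(X[:,0])<16)&(X[:,1]>100)&(X[:,1]<260)&(X[:,2]>30)&(X[:,2]<175)
    q=X[m];print(m.sum(),"lever deg",np.round(np.degrees(np.median(np.arctan2(q[:,2]-35,q[:,1]-110))),1),"max r",np.round(np.hypot(q[:,2]-35,q[:,1]-110).max()))
    return p
E
python3 -c "
from h import *
lever()"
```

```text
158 lever deg 50.9 max r 131.0
```

The lever follows, now at about 50°, so I'll continue.

```bash
python3 -m crank '[{"claw":0.0,"delta_pos":[0,-0.006,0.003],"angular":[0,0,0]},{"claw":0.0,"delta_pos":[0,-0.0125,0.007],"angular":[0,0,0]},{"claw":0.0,"delta_pos":[0,-0.0185,0.0115],"angular":[0,0,0]},{"claw":0.0,"delta_pos":[0,-0.024,0.016],"angular":[0,0,0]},{"claw":0.0,"delta_pos":[0,-0.0293,0.021],"angular":[0,0,0]},{"claw":0.0,"delta_pos":[0,-0.0343,0.0266],"angular":[0,0,0]},{"claw":0.0,"delta_pos":[0,-0.0388,0.0324],"angular":[0,0,0]},{"claw":0.0,"delta_pos":[0,-0.041,0.0355],"angular":[0,0,0]},{"claw":0.0,"delta_pos":[0,-0.043,0.0385],"angular":[0,0,0]}]'
python3 -c "
from h import *
lever()
jdelta([push(p) for p in (12,10,8,6,5,4,3)])"
```

```text
t: 15.6
position: [0.48, 0.3286, 0.0698]
eef_rot: [166.0, 0.0, 10.9]
wrist_force: [-0.6, -1.2, 3.8]
width: -0.0004
149 lever deg 19.0 max r 129.0
t 15.65 jig [ -0.4 199.9  69.5] rpy [166.    0.   10.9] F(jig) [0.3 1.3 2.2]
[0, np.float64(200.5), np.float64(66.8), -14] -> [0.0004, -0.0012, 0.0024] [0.0, 0.0, 0.0]
[0, np.float64(201.4), np.float64(63.3), -14] -> [0.0004, -0.0029, 0.0056] [0.0, 0.0, 0.0]
[0, np.float64(202.3), np.float64(59.7), -14] -> [0.0004, -0.0046, 0.0089] [0.0, 0.0, 0.0]
[0, np.float64(203.0), np.float64(56.1), -14] -> [0.0004, -0.0062, 0.0122] [0.0, 0.0, 0.0]
[0, np.float64(203.3), np.float64(54.3), -14] -> [0.0004, -0.0069, 0.0139] [0.0, 0.0, 0.0]
[0, np.float64(203.6), np.float64(52.5), -14] -> [0.0004, -0.0076, 0.0156] [0.0, 0.0, 0.0]
[0, np.float64(203.8), np.float64(50.6), -14] -> [0.0004, -0.0083, 0.0173] [0.0, 0.0, 0.0]
```

```bash
python3 -m crank '[{"claw":0.0,"delta_pos":[0,-0.0012,0.0024],"angular":[0,0,0]},{"claw":0.0,"delta_pos":[0,-0.002,0.004],"angular":[0,0,0]},{"claw":0.0,"delta_pos":[0,-0.003,0.0056],"angular":[0,0,0]},{"claw":0.0,"delta_pos":[0,-0.0046,0.009],"angular":[0,0,0]}]'
for i in 1 2 3; do python3 -m crank '[{"claw":0.0,"delta_pos":[0,-0.0005,0.001],"angular":[0,0,0]},{"claw":0.0,"delta_pos":[0,-0.0007,0.0015],"angular":[0,0,0]}]'; done
python3 -c "
from h import *
lever()
jdelta([push(p) for p in (5,4,3)])"
```

```text
t: 16.15
position: [0.4795, 0.3309, 0.0595]
eef_rot: [166.0, 0.0, 10.9]
wrist_force: [-1.4, 2.2, 2.3]
width: -0.0001
t: 16.4
position: [0.4794, 0.3311, 0.0577]
eef_rot: [166.0, 0.0, 10.9]
wrist_force: [0.1, 1.5, 1.8]
width: -0.0001
t: 16.65
position: [0.4793, 0.3314, 0.0559]
eef_rot: [166.0, 0.1, 10.9]
wrist_force: [1.1, -0.0, 1.0]
width: -0.0003
t: 16.9
position: [0.4791, 0.3316, 0.0541]
eef_rot: [166.0, 0.1, 10.9]
wrist_force: [0.1, 0.2, 0.4]
width: 0.0001
135 lever deg 10.1 max r 129.0
t 16.95 jig [ -0.6 203.   54.1] rpy [1.66e+02 1.00e-01 1.09e+01] F(jig) [0.2 0.3 0.6]
[0, np.float64(203.3), np.float64(54.3), -14] -> [0.0006, -0.0002, -0.0002] [0.0, 0.1, 0.0]
[0, np.float64(203.6), np.float64(52.5), -14] -> [0.0006, -0.0009, 0.0015] [0.0, 0.1, 0.0]
[0, np.float64(203.8), np.float64(50.6), -14] -> [0.0006, -0.0016, 0.0032] [0.0, 0.1, 0.0]
```

```bash
for i in 1 2 3; do python3 -m crank '[{"claw":0.0,"delta_pos":[0,-0.0003,0.0006],"angular":[0,0,0]},{"claw":0.0,"delta_pos":[0,-0.0004,0.001],"angular":[0,0,0]}]' | grep -E 'pos|force'; done
python3 -c "
from h import *
jdelta([])"
```

```text
position: [0.4792, 0.3318, 0.0532]
wrist_force: [-0.8, -0.1, 4.6]
position: [0.4793, 0.3318, 0.0529]
wrist_force: [-3.2, -1.7, 12.8]
position: [0.4793, 0.3319, 0.0529]
wrist_force: [-4.5, -2.8, 15.2]
t 17.7 jig [ -0.3 203.2  52.9] rpy [165.9   0.   10.8] F(jig) [-4.9 -1.9 15.2]
```

The stop is firm: 15 N and no further motion. I'll retreat upward and inspect.

```bash
python3 -m crank '[{"claw":0.0,"delta_pos":[0,0,-0.01],"angular":[0,0,0]},{"claw":0.0,"delta_pos":[0,0,-0.04],"angular":[0,0,0]},{"claw":0.0,"delta_pos":[0,0,-0.09],"angular":[0,0,0]},{"claw":0.0,"delta_pos":[0,0,-0.14],"angular":[0,0,0]},{"claw":0.0,"delta_pos":[0,-0.02,-0.18],"angular":[0,0,0]},{"claw":0.0,"delta_pos":[0,-0.02,-0.18],"angular":[0,0,0]},{"claw":0.0,"delta_pos":[0,-0.02,-0.18],"angular":[0,0,0]}]'
python3 - <<'E'
from h import *
import cv2
a=lever();cv2.imwrite("pics/c7.png",cv2.resize(a[160:310,220:420],(800,600),interpolation=cv2.INTER_CUBIC))
p,X,c,ok=cloud("top")
for k,q in (("floor",[(a,b) for a in(-38,38) for b in(-60,60)]),("rim",[(a,b) for a in(-61.5,61.5) for b in(-50,50)])):
    print(k,[np.round(np.median(X[(abs(X[:,0]-a)<(10 if k=="floor" else 2.5))&(abs(X[:,1]+75-b)<(12 if k=="floor" else 30))&ok,2]),1) for a,b in q])
f=ok&(abs(X[:,0])<8)&(abs(X[:,1]+17)<12); print("foot pts",np.round(np.percentile(X[f,2],[5,50,95])))
E
```

```text
t: 18.58
position: [0.4672, 0.3935, 0.2217]
eef_rot: [165.9, 0.1, 10.9]
wrist_force: [-0.1, 0.0, -1.0]
width: 0.0002
147 lever deg 9.9 max r 127.0
floor [np.float64(53.3), np.float64(55.7), np.float64(54.6), np.float64(55.4)]
rim [np.float64(63.5), np.float64(64.2), np.float64(64.9), np.float64(63.1)]
foot pts [ 51. 100. 109.]
```

View pics/c7.png

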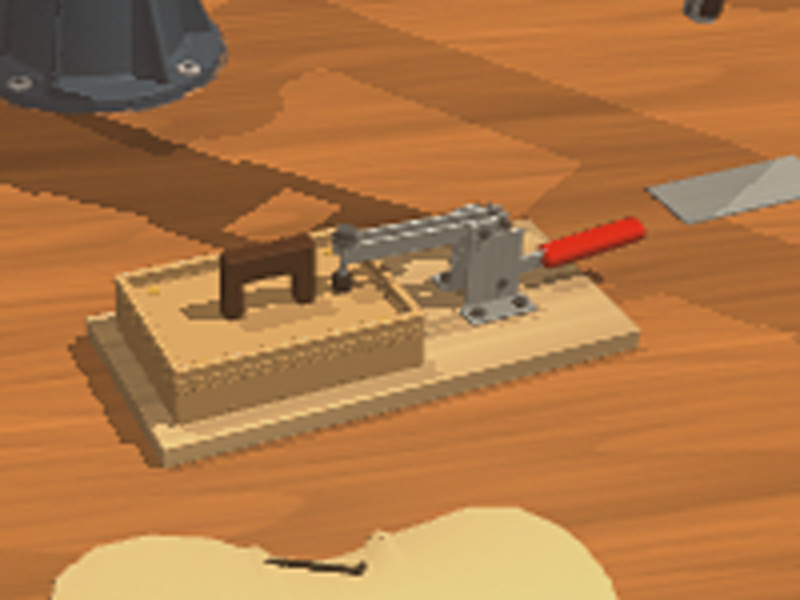

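The lever is down at (595,240), and the foot rests on the tray floor at (342,282), between handle and rim. The tray is flush. Everything looks right, so I'll hand in.

```bash
python3 -c "
from plant import arm
print(arm.finish_job())"
```

```text
the job is handed in; nothing more can be done
None
```

The press is closed and clamped, and I handed the job in at about 19 s of the 64 s allowed.

- **Tray:** I gripped the upper tray by its handle, lined it up with the sockets using the wrist camera, and lowered it in steps of about 1–2 mm. The lower tray's true centre was about 15 mm short of the slot end. The lugs went in without resistance. The tray bottomed out at the expected height with about 10 N, and I let go.
- **Clamp:** I pushed the red lever over until it hit its stop, at about 15 N with no further motion, then moved the arm clear.
- **Last checks:** The tray floor measured 53–56 mm and the rim 63–65 mm above the bench; fully home is 54 and 64 mm. The last picture shows the foot on the tray floor between handle and rim.
- **Odd reading:** The camera put the lever at about 10° rather than 5°. I put this down to the camera seeing only the lever's upper face. The firm stop and the lever not springing back agree with it being fully over.
- **Bystanders:** I never touched the violin top, chinrest or scraper. The violin top and scraper look undisturbed in the last picture. The chinrest was out of that frame, so I did not check it again.

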